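# Roll the ceramic furnace tube over the ribs to its stop

## Robot

A 6-joint arm with a two-finger parallel gripper is mounted at the origin on a cart in front of the work surface, level with it; the furniture and walls round the work are solid. World frame = base frame: x ahead of the robot, y to its left, z up, the work surface at z = 0. Lengths are in m, angles in rad, forces in N, time in s.
With the tool pointing down it reaches from about 0.3 to 0.775 m from the base axis. Payload 14.6 kg.
Tool frame: the origin (TCP) lies at the very end of the fingers, on their centre line; the grasp point (between the pads) lies 19 mm behind it; z points along the fingers, y is the line along which they close (so a half turn about z gives the same grasp; the last joint's range is limited). The gripper opens to 94 mm and grips with 3 to 60 N. Pads are 16 mm wide; open, the fingers measure 119 mm over their backs; the gripper's body (75 mm by 177 mm) begins 78 mm behind the grasp point.
Start: joints at [1.247, 0.3, 1.521, -0, 1.321, -0.067], TCP at [0.14, 0.532, 0.205] pointing down, gripper open.
Joint ranges: [-3.03, 3.03], [-0.79, 2.21], [0.23, 2.52], [-1.04, 4.18], [0, 3.07], [-2.55, 2.55]. Speed limits (rad/s): [2.22, 2.22, 2.57, 3.14, 3.14, 3.14].

## Interface

Orientations are given as [roll, pitch, yaw] about the fixed x, y, z axes, in that order (R = Rz(yaw) Ry(pitch) Rx(roll)).
In Python, from station import ctrl, cams gives the robot as it stands. The module is installed in compiled form; this text tells all that it offers.
- The arm moves only by the tool arm_command, never from a script. Its argument "plan" is a list that holds one entry, the list of rows, each a list of 7 numbers: the shift along the tool's x, y, z in a scale on which 1.0 is 0.5 m, then the turn, a rotation vector about the tool's x, y, z in a scale on which 1.0 is 2 pi rad, then the closure, from -1 (fully open) to 1 (shut). A call has 1 to 12 rows; each row is the pose to reach, as a shift and turn from the pose commanded when the call began, along the tool's axes at that moment; what a row does not reach only later rows make up. A row lasts 1/10 s, in which the tool goes at most 50 mm and 8.59 degrees, less where a joint would pass 70% of its speed; a pose out of reach is approached as far as the arm can. No shift or turn number may pass 1 either way. A call with a gripper value outside its range is refused whole. The fingers move at their own pace and stop on an object; "squeeze" is the grip in N (left out, the last holds). Time passes only in rows, so rows that repeat a pose let the fingers close. It gives the time, the measured TCP pose, the force, the opening and the grip force at its end, in the units of the state.
- ctrl.get_obs(): the state, without advancing time (a new reading comes with each control period).
- cams.camera(name): name is "scene" or "side" or "wrist"; returns (picture, depth): 384x512x3 uint8, blue, green, red; 384x512 float32, m along the optical axis (not along the pixel's ray), 0 where there is no reading.
- cams.camera_info(name): a dict with "fx", "fy", "cx", "cy" (pixels), "dist_coeffs" ([k1, k2, p1, p2, k3] as OpenCV has them; the pictures are not rectified), "world_to_cam" (4x4, takes a point from world to camera coordinates). Camera axes: x right, y down, z forward; pixel columns grow to the right and rows downward; lengths in m; the calibration is good to about 2 mm. A picture is of the moment at which its call begins: read the wrist's pose just before it. camera_info takes no time and is no camera call; for the wrist camera it gives the pose at the moment of the call.
- ctrl.hand_in(): hands the job in; it is judged then, once.
The state is a dict: "time_s": time; "qpos": joint angles; "joint_vel": joint speeds; "tau": joint torques, N m; "ee_pos": TCP position; "eef_rot": TCP orientation; "force": force on the tool from outside, world axes, zero at the start; "moment": the same for the moment, N m; "grip_width": finger opening in m; "grip_force": force on a finger pad.
Only numpy, scipy, OpenCV 4.12 (cv2) and the standard library are available. Lean on these libraries where they do the work, as an engineer would, in place of code of your own. Each camera call takes 0.05 s, during which the arm holds its last target. There are 200 camera calls.

## Task

The clean, brittle ceramic tube on the metal board must not be touched by the gripper. Take the hand pad by its wooden bar, lay its flat face on top of the tube and, pressing enough to squeeze the pad's foam a little but never solid, roll the tube along the board, over the two low ribs, until it lies in the gap between the ribs and the stop wall; do not shove it with the pad's edge or let it shoot off. Then set the pad down flat on the worktop beside the board and let go, leaving the small labware as it stands.

Things in the scene. Friction and masses are not known exactly. Their poses are not given: they have to be found in the camera images.
- board: Fixed grey board, left or right of the robot, on feet that vary, plate's underside 2 to 8 mm above the worktop: 200 (its x) x 170 mm, 8 thick. Origin: centre of that underside. +x is the rolling direction. Two ribs along y, x = 45 to 51 mm, screwed to an unknown height 1.5 to 6 mm above the plate; stop wall's near face at x = 85 mm, 22 mm high. A tube in the gap: axis at x = 58 to 67, z = 26 mm.
- tube: White ceramic tube, 36 mm across, 140 mm long, about 0.12 kg, lying on the plate short of the ribs, nearly parallel to them, its axis 55 to 87 mm short of its place at the stop. Origin: middle of its axis. Its y runs along the tube; x and z turn as it rolls. Under the pad it advances half as far as the pad does. It rises by the ribs' height in crossing.
- pad: Loose hand pad, 0.28 kg, on the worktop across from the board: 130 (its x) x 90 mm plate under a wooden bar. Origin: centre of its underside, z up. Lay its x along the rolling direction. Rubber face 0 to 6 mm, foam to 8, plate to 18, bar 18 to 58 mm high, 24 thick (x), 75 long (y), centred. Face gives way at 2.6 N, then 6.5 N per mm, solid after 1.5 mm (12 N); beyond, the load climbs steeply.
- crucible_1: Small white crucible, 34 mm across, 36 mm high, on the worktop between board and pad, nearer the robot. Origin: centre of its underside.
- boat_1: Small white combustion boat, 16 x 73 x 10 mm, on the worktop between board and pad, farther from the robot. Origin: centre of its underside.

How it is judged:
By the outcome, as a careful person would: the job done as asked, in the order asked, and still so for the second after the job is handed in, with the robot touching nothing.
It also fails if it takes over 72 s, if anything falls off the work surface, if the arm or the gripper's body presses on something with over 40 N, if the wrist force passes 120 N, or if a joint passes its speed limit or range.

## Working session

There is one attempt and no reset: what is moved stays moved. The work goes in short steps, Python scripts to look and compute and a tool call to move; the robot and the scene stay as the last step left them, time stands still between calls to the robot, and variables do not carry over. Pictures are saved under pics/ and viewed, at most 10 in all, crops included, and the job is handed in when it is done.

Besides the shell and the picture viewer there is one more tool, called after "Emit:" as name(argument=value, ...), one argument or row to a line, values as JSON. arm_command: Moves the arm, as the interface text tells. Its arguments: {"type":"object","properties":{"plan":{"type":"array"},"squeeze":{"type":"number"}},"required":["plan"]}

```bash
mkdir -p pics; cat > h.py <<'E'
import numpy as np, cv2
from station import ctrl, cams
from scipy.spatial.transform import Rotation as R
def K(n):
    i=cams.camera_info(n); return np.array([[i['fx'],0,i['cx']],[0,i['fy'],i['cy']],[0,0,1.]]),np.array(i['dist_coeffs']),np.array(i['world_to_cam'])
def cloud(n,d):
    k,dc,T=K(n); h,w=d.shape
    u,v=np.meshgrid(np.arange(w),np.arange(h))
    p=cv2.undistortPoints(np.stack([u,v],-1).reshape(-1,1,2).astype(np.float64),k,dc).reshape(h,w,2)
    c=np.dstack([p*d[...,None],d]); Ti=np.linalg.inv(T)
    return c@Ti[:3,:3].T+Ti[:3,3]
def ray(n,px,z):
    k,dc,T=K(n); p=cv2.undistortPoints(np.array(px,float).reshape(-1,1,2),k,dc).reshape(-1,2)
    Ti=np.linalg.inv(T); D=np.c_[p,np.ones(len(p))]@Ti[:3,:3].T; o=Ti[:3,3]
    return o+D*((z-o[2])/D[:,2])[:,None]
def obs():
    o=ctrl.get_obs(); print({k:np.round(o[k],4).tolist() for k in ['time_s','qpos','ee_pos','eef_rot','force','moment','grip_width','grip_force']})
    return o
E
python3 - <<'E'
from h import *
obs()
ims=[]
for n in ['scene','side','wrist']:
    im,d=cams.camera(n); np.savez(f'{n}0.npz',im=im,d=d,T=K(n)[2]); ims.append(im)
    print(n,np.round(np.linalg.inv(K(n)[2]),3).tolist())
cv2.imwrite('pics/a.png',cv2.resize(np.vstack([np.hstack(ims[:2]),np.hstack([ims[2],ims[2]*0])]),(800,600)))
E
```

```text
{'time_s': 0.0, 'qpos': [1.2474, 0.3005, 1.5216, -0.0, 1.3207, -0.0666], 'ee_pos': [0.1396, 0.5317, 0.2049], 'eef_rot': [-3.1405, -0.0001, 2.8847], 'force': [-0.5227, -0.2356, -0.5042], 'moment': [-0.021, 0.0284, 0.0233], 'grip_width': 0.0941, 'grip_force': 0.0}
scene [[-0.779, -0.447, 0.441, 0.158], [-0.627, 0.537, -0.564, 0.472], [0.015, -0.715, -0.699, 0.641], [0.0, 0.0, 0.0, 1.0]]
side [[1.0, -0.015, -0.011, 0.553], [-0.001, -0.648, 0.761, -0.649], [-0.019, -0.761, -0.648, 0.621], [0.0, 0.0, 0.0, 1.0]]
wrist [[0.254, 0.942, 0.219, 0.077], [0.967, -0.247, -0.059, 0.549], [-0.001, 0.227, -0.974, 0.384], [0.0, 0.0, 0.0, 1.0]]
```

View pics/a.png

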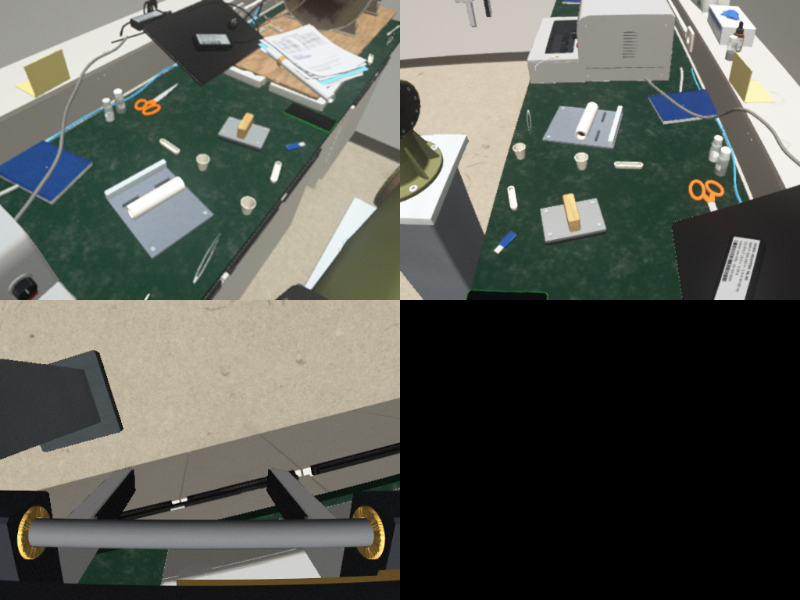

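The scene view (left; full-size pixel = shown × 1.28) shows the board and tube around (155,205), the pad with its wooden bar at (245,128), a crucible at (203,160) and a boat at (169,146) between them. The side view (right) has the pad at (572,218), the tube at (588,120) and the board at (583,127).

```bash
python3 - <<'E'
from h import *
for n in ['scene','side']:
    f=np.load(n+'0.npz'); im,d=f['im'],f['d']; P=cloud(n,d)
    hsv=cv2.cvtColor(im,cv2.COLOR_BGR2HSV)
    ok=(d>0)&(P[...,0]>.2)&(P[...,0]<.8)&(abs(P[...,1])<.5)&(P[...,2]>-.02)&(P[...,2]<.1)
    green=ok&(hsv[...,0]>60)&(hsv[...,0]<90)&(hsv[...,1]>100)
    print(n,'table z',np.percentile(P[green][:,2],[10,50,90]).round(4))
    masks={'wood':ok&(hsv[...,0]>10)&(hsv[...,0]<28)&(hsv[...,1]>80)&(hsv[...,2]>100),
     'white':ok&(hsv[...,1]<45)&(hsv[...,2]>185),
     'grey':ok&(hsv[...,1]<70)&(hsv[...,2]>90)&(hsv[...,2]<=185)}
    for k,m in masks.items():
        N,L,S,C=cv2.connectedComponentsWithStats(m.astype(np.uint8))
        for i in range(1,N):
            if S[i,4]<80: continue
            Q=P[L==i]; r=cv2.minAreaRect((Q[:,:2]*1000).astype(np.float32))
            print(k,S[i].tolist(),'mean',Q.mean(0).round(3),'zpct',np.percentile(Q[:,2],[5,50,95]).round(4),'rect',np.round(r[0],1),np.round(r[1],1),round(r[2],1))
for n,(x0,x1,y0,y1) in {'scene':(120,360,130,340),'side':(120,320,110,320)}.items():
    im=np.load(n+'0.npz')['im'][y0:y1,x0:x1]; cv2.imwrite(f'pics/c_{n}.png',cv2.resize(im,None,fx=2.0,fy=2.0,interpolation=cv2.INTER_CUBIC))
a,b=cv2.imread('pics/c_scene.png'),cv2.imread('pics/c_side.png'); 
cv2.imwrite('pics/b.png',cv2.resize(np.hstack([a,b]) if a.shape[0]==b.shape[0] else np.hstack([cv2.copyMakeBorder(a,0,max(0,b.shape[0]-a.shape[0]),0,0,0),cv2.copyMakeBorder(b,0,max(0,a.shape[0]-b.shape[0]),0,0,0)]),None,fx=800/880,fy=800/880))
E
```

```text
scene table z [-0.0007  0.001   0.0026]
wood [301, 70, 107, 55, 1530] mean [ 0.552 -0.454  0.048] zpct [0.0442 0.0479 0.0499] rect [ 536.6 -461.3] [309.6  87.5] 2.2
wood [181, 129, 26, 19, 264] mean [ 0.777 -0.084  0.006] zpct [-0.0005  0.0071  0.0103] rect [777.1 -87.1] [75.8 44.3] 89.3
wood [304, 144, 21, 33, 401] mean [ 0.482 -0.165  0.049] zpct [0.0023 0.0563 0.0595] rect [ 499.  -204.1] [ 34.1 153.9] 24.4
white [360, 78, 67, 53, 1000] mean [ 0.426 -0.458  0.083] zpct [0.0695 0.0832 0.0951] rect [ 432.2 -479.5] [ 75.5 233.1] 63.9
white [294, 85, 46, 20, 275] mean [ 0.632 -0.42   0.033] zpct [0.0301 0.0334 0.0358] rect [ 638.8 -418.6] [130.1  39. ] 8.2
white [347, 106, 70, 28, 258] mean [ 0.435 -0.427  0.033] zpct [0.0295 0.033  0.0362] rect [ 444.4 -433.5] [ 42.9 191.3] 86.8
white [282, 151, 26, 27, 327] mean [ 0.524 -0.158  0.018] zpct [0.0164 0.0183 0.0199] rect [ 522.3 -163.1] [49.7 84.6] 16.9
white [310, 160, 33, 27, 436] mean [ 0.449 -0.177  0.018] zpct [0.0163 0.0181 0.0201] rect [ 451.6 -180. ] [51.9 85.3] 13.0
white [205, 178, 25, 18, 176] mean [0.619 0.005 0.007] zpct [0
[... 3538 characters left out ...]
 mean [0.483 0.159 0.012] zpct [0.001  0.012  0.0185] rect [506.4 200.6] [231.9 215.6] 78.2
grey [162, 140, 7, 29, 107] mean [0.331 0.217 0.003] zpct [-0.0006  0.0017  0.0116] rect [329.8 219.1] [ 13.4 114.5] 11.0
grey [143, 182, 19, 23, 177] mean [0.333 0.053 0.014] zpct [-0.0012  0.013   0.0331] rect [325.7  71.2] [39.4 84.3] 11.7
grey [222, 194, 20, 24, 173] mean [0.499 0.008 0.014] zpct [-0.0007  0.0138  0.0328] rect [495.9  29.3] [39.5 81.3] 0.3
grey [273, 206, 39, 11, 142] mean [0.62  0.007 0.003] zpct [-0.0012  0.0018  0.0083] rect [618.8  12.6] [34.  76.7] 87.7
grey [179, 253, 86, 57, 410] mean [ 0.49  -0.184  0.014] zpct [0.0002 0.0167 0.0198] rect [ 484.5 -164.2] [135.  108.7] 13.6
```

View pics/b.png

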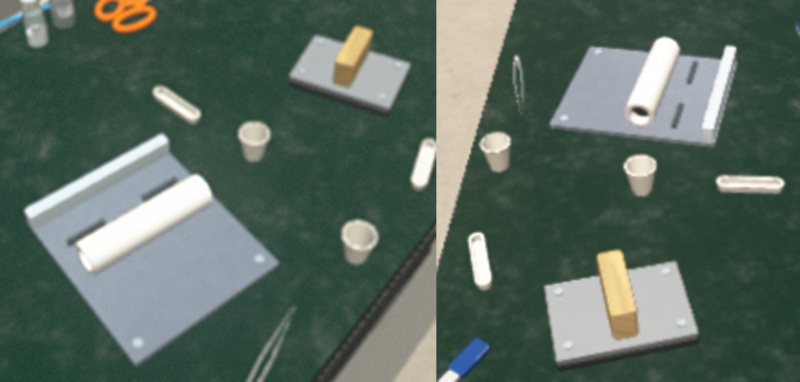

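The crops show the rolling direction pointing away from the robot: the tube, then two dark ribs, then the pale stop wall. The pad's bar runs roughly parallel to the wall. Next come the fits.

```bash
cat > fit.py <<'E'
from h import *
def pca(Q):
    c=(Q[:,:2].max(0)+Q[:,:2].min(0))/2; u=np.linalg.svd(Q[:,:2]-Q[:,:2].mean(0),full_matrices=False)[2][0]
    if u[1]<0:u=-u
    n=np.array([u[1],-u[0]]); s=Q[:,:2]@u; t=Q[:,:2]@n
    sm=np.percentile(s,[1,99]); tm=np.percentile(t,[2,50,98])
    cen=u*sm.mean()+n*(tm[0]+tm[2])/2
    return dict(c=cen.round(4),yaw=round(np.degrees(np.arctan2(n[1],n[0])),2),len=round(np.ptp(sm),4),wid=round(tm[2]-tm[0],4),z=np.percentile(Q[:,2],[5,50,95]).round(4),N=len(Q))
if __name__=='__main__':
  for n in ['scene','side']:
    f=np.load(n+'0.npz'); im,d=f['im'],f['d']; P=cloud(n,d).astype(np.float64)
    hsv=cv2.cvtColor(im,cv2.COLOR_BGR2HSV); X,Y,Z=P[...,0],P[...,1],P[...,2]; ok=d>0
    sel=lambda x0,x1,y0,y1,z0,z1: ok&(X>x0)&(X<x1)&(Y>y0)&(Y<y1)&(Z>z0)&(Z<z1)
    print(n)
    print('bar',pca(P[sel(.42,.56,-.26,-.1,.054,.065)]))
    print('plate',pca(P[sel(.38,.6,-.28,-.08,.0155,.023)]))
    tb=sel(.4,.56,.06,.3,.040,.056); print('tubetop',pca(P[tb]))
    # cylinder fit: axis yaw + x0,z0,r
    from scipy.optimize import least_squares
    Q=P[sel(.4,.56,.06,.3,.033,.056)]
    def res(p):
        t=np.radians(p[0]); nn=np.array([np.cos(t),np.sin(t)]); return np.hypot(Q[:,:2]@nn-p[1],Q[:,2]-p[2])-.018
    r=least_squares(res,[-11,.46,.03],loss='soft_l1',f_scale=.001); t=np.radians(r.x[0]);s=np.percentile(Q[:,:2]@[-np.sin(t),np.cos(t)],[1,99])
    print('cyl yaw,n,z',r.x.round(4),'c',(r.x[1]*np.array([np.cos(t),np.sin(t)])+s.mean()*np.array([-np.sin(t),np.cos(t)])).round(4),'len',np.ptp(s).round(4))
    print('wall',pca(P[sel(.54,.65,.03,.28,.0325,.038)]))
    print('board',pca(P[sel(.38,.66,.03,.32,.0085,.018)]))
    print('plate z',np.median(Z[sel(.40,.46,.1,.28,.006,.02)]).round(4))
    dark=sel(.5,.6,.05,.3,.008,.03)&(hsv[...,2]<85)
    N,L,S,C=cv2.connectedComponentsWithStats(dark.astype(np.uint8))
    for i in range(1,N):
        if S[i,4]>15: print('dark',S[i].tolist(),pca(P[L==i]))
    cr=sel(.46,.54,-.05,.05,.033,.04); print('cruc',P[cr].mean(0).round(3)); bo=sel(.55,.68,-.05,.05,.004,.02); print('boat',pca(P[bo]))
E
python3 fit.py
```

```text
scene
bar {'c': array([ 0.4837, -0.1693]), 'yaw': np.float64(13.39), 'len': np.float64(0.0724), 'wid': np.float64(0.0222), 'z': array([0.0552, 0.0577, 0.0599]), 'N': 241}
plate {'c': array([ 0.4838, -0.1689]), 'yaw': np.float64(-75.21), 'len': np.float64(0.1275), 'wid': np.float64(0.0878), 'z': array([0.0163, 0.0182, 0.02  ]), 'N': 1217}
tubetop {'c': array([0.5077, 0.1715]), 'yaw': np.float64(-12.56), 'len': np.float64(0.1381), 'wid': np.float64(0.0267), 'z': array([0.041 , 0.0463, 0.049 ]), 'N': 1051}
cyl yaw,n,z [-12.4121   0.461    0.0301] c [0.5097 0.1711] len 0.138
wall {'c': array([0.5896, 0.1569]), 'yaw': np.float64(-11.99), 'len': np.float64(0.1651), 'wid': np.float64(0.0129), 'z': array([0.0328, 0.0341, 0.0359]), 'N': 445}
board {'c': array([0.4945, 0.1794]), 'yaw': np.float64(85.79), 'len': np.float64(0.1948), 'wid': np.float64(0.1671), 'z': array([0.0106, 0.0125, 0.0147]), 'N': 6632}
plate z 0.0125
cruc [0.5   0.007 0.036]
boat {'c': array([0.6166, 0.0079]), 'yaw': np.float64(83.3), 'len': np.float64(0.0709), 'wid': np.float64(0.0171), 'z': array([0.0044, 0.0091, 0.0117])
[... 418 characters left out ...]
en': np.float64(0.1403), 'wid': np.float64(0.0278), 'z': array([0.041 , 0.0459, 0.0486]), 'N': 505}
cyl yaw,n,z [-12.3712   0.4626   0.0296] c [0.5103 0.1673] len 0.1402
wall {'c': array([0.5898, 0.1513]), 'yaw': np.float64(-9.74), 'len': np.float64(0.1639), 'wid': np.float64(0.0146), 'z': array([0.0328, 0.0341, 0.0358]), 'N': 233}
board {'c': array([0.5016, 0.1674]), 'yaw': np.float64(69.17), 'len': np.float64(0.2074), 'wid': np.float64(0.172), 'z': array([0.01  , 0.0121, 0.0143]), 'N': 3069}
plate z 0.012
cruc [0.501 0.006 0.036]
boat {'c': array([0.6177, 0.0046]), 'yaw': np.float64(84.2), 'len': np.float64(0.0707), 'wid': np.float64(0.0171), 'z': array([0.0043, 0.0085, 0.0117]), 'N': 210}
```

```bash
cat >> h.py <<'E'
def rel(xyz,yawdeg):
    o=ctrl.get_obs(); R0=R.from_euler('xyz',o['eef_rot']); R1=R.from_euler('xyz',[np.pi,0,np.radians(yawdeg)])
    print('rel',np.round(R0.inv().apply(np.array(xyz)-o['ee_pos'])*1000,1).tolist(),np.round((R0.inv()*R1).as_rotvec(),4).tolist())
E
python3 -c "
from h import *
rel([.52,.13,.25],78)"
```

```text
rel [-469.9, -292.1, -44.8] [-0.0007, 0.0006, 1.5235]
```

The manual's scale: shifts go in shares of 0.5 m and turns go in shares of 2 pi rad. Converting my numbers, -470 mm / 500 = -0.94, -292 mm / 500 = -0.584, 1.5235 rad / 6.2832 = 0.2425.

Emit:
arm_command(
  plan=[
    [[-0.94,-0.584,-0.09,0,0,0.2425,-1],[-0.94,-0.584,-0.09,0,0,0.2425,-1],[-0.94,-0.584,-0.09,0,0,0.2425,-1],[-0.94,-0.584,-0.09,0,0,0.2425,-1],[-0.94,-0.584,-0.09,0,0,0.2425,-1],[-0.94,-0.584,-0.09,0,0,0.2425,-1],[-0.94,-0.584,-0.09,0,0,0.2425,-1],[-0.94,-0.584,-0.09,0,0,0.2425,-1],[-0.94,-0.584,-0.09,0,0,0.2425,-1],[-0.94,-0.584,-0.09,0,0,0.2425,-1],[-0.94,-0.584,-0.09,0,0,0.2425,-1],[-0.94,-0.584,-0.09,0,0,0.2425,-1]],
  ],
)

```text
time_s: 1.35
ee_pos: [0.5225, 0.1265, 0.2501]
eef_rot: [-3.142, 0.001, 1.356]
force: [-0.1, 0.5, -0.5]
grip_width: 0.0939
grip_force: 0.0
```

Emit:
arm_command(
  plan=[
    [[0,0,0,0,0,0,-1],[0,0,0,0,0,0,-1],[0,0,0,0,0,0,-1]],
  ],
)

```text
time_s: 1.65
ee_pos: [0.5194, 0.1312, 0.2505]
eef_rot: [-3.141, -0.0, 1.363]
force: [-0.6, -0.4, -0.0]
grip_width: 0.0937
grip_force: 0.0
```

```bash
python3 - <<'E'
from h import *
obs()
ds=[];
T=K('wrist')[2]
for i in range(4):
    im,d=cams.camera('wrist'); ds.append(d)
o=obs(); print(np.linalg.inv(T).round(3).tolist())
np.savez('wrist1.npz',im=im,ds=np.array(ds),T=T); cv2.imwrite('pics/w1.png',im)
E
```

```text
{'time_s': 1.65, 'qpos': [0.1791, 0.2365, 1.496, 0.0001, 1.4091, 0.3867], 'ee_pos': [0.5194, 0.1312, 0.2505], 'eef_rot': [-3.1415, -0.0001, 1.3631], 'force': [-0.6135, -0.4342, -0.0174], 'moment': [-0.0837, 0.0853, -0.0219], 'grip_width': 0.0937, 'grip_force': 0.0}
{'time_s': 1.85, 'qpos': [0.1782, 0.2369, 1.4954, 0.0, 1.4091, 0.3865], 'ee_pos': [0.5198, 0.1308, 0.2506], 'eef_rot': [3.1414, -0.0001, 1.3625], 'force': [0.4192, 0.6207, -0.4716], 'moment': [-0.0978, 0.063, -0.0213], 'grip_width': 0.0938, 'grip_force': 0.0}
[[0.978, -0.201, -0.047, 0.534], [-0.206, -0.953, -0.222, 0.195], [0.0, 0.227, -0.974, 0.429], [0.0, 0.0, 0.0, 1.0]]
```

View pics/w1.png

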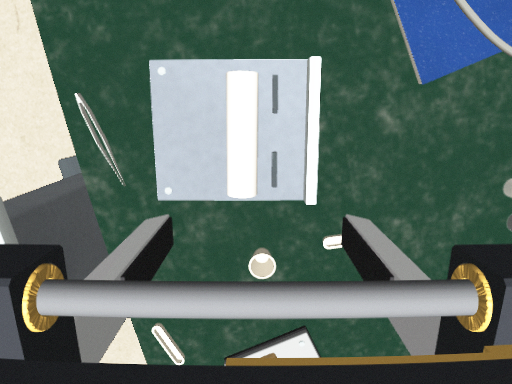

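Wrist view: the board spans (150,60) to (321,204), the tube is at column 243 (rows 70–197), the ribs at column 275 (rows 75–113 and 152–187), and the wall at column 313.

```bash
cat > m1.py <<'E'
from h import *
import h
from fit import pca
from scipy.optimize import least_squares
f=np.load('wrist1.npz'); im,ds,T=f['im'],f['ds'],f['T']; d=np.median(ds,0)
k,dc,_=K('wrist'); h.K=lambda n:(k,dc,T)
P=cloud('wrist',d).astype(float); X,Y,Z=[P[...,i] for i in range(3)]; ok=d>0
g=cv2.cvtColor(im,cv2.COLOR_BGR2GRAY)
roi=np.zeros_like(ok); roi[50:215,140:330]=1
plate=roi&ok&(Z>.007)&(Z<.0165)&(g>120)
A=np.c_[X[plate],Y[plate],np.ones(plate.sum())]; c=np.linalg.lstsq(A,Z[plate],rcond=None)[0]; print('plate plane',c.round(4),'z',np.median(Z[plate]).round(4))
zp=lambda x,y:c[0]*x+c[1]*y+c[2]
tab=ok&(cv2.cvtColor(im,cv2.COLOR_BGR2HSV)[...,1]>100)&(abs(Z)<.01)&(X<.75); print('table',np.median(Z[tab]))
# wall top near/far edges, tube edges, ribs by image mask
wall=roi&ok&(Z>.030)&(Z<.04)&(np.arange(512)[None]>295); print('wall',pca(P[wall]))
tube=roi&ok&(Z>.03)&(np.arange(512)[None]<270)
Q=P[tube]
res=lambda p:np.hypot(Q[:,:2]@[np.cos(np.radians(p[0])),np.sin(np.radians(p[0]))]-p[1],Q[:,2]-p[2])-.018
r=least_squares(res,[-12,.46,.03],loss='soft_l1',f_scale=.001); t=np.radians(r.x[0]); n=np.array([np.cos(t),np.sin(t)]);u=np.array([-n[1],n[0]]); s=np.percentile(Q[:,:2]@u,[1,99])
print('tube',r.x.round(4),'c',(r.x[1]*n+s.mean()*u).round(4),np.ptp(s),'ztop',np.percentile(Z[tube],[90,98]))
dark=(roi&(g<125)).astype(np.uint8); dark[:,:262]=0; dark[:,292:]=0
N,L,S,_=cv2.connectedComponentsWithStats(dark)
for i in range(1,N):
    if S[i,4]<60: continue
    m=L==i; me=cv2.erode(m.astype(np.uint8),np.ones((5,3)))>0
    hh=(Z-zp(X,Y))[me]; ys,xs=np.nonzero(m)
    pts=cv2.boxPoints(cv2.minAreaRect(np.c_[xs,ys].astype(np.float32)))
    print('rib',S[i].tolist(),'h',np.median(hh).round(4),hh.mean().round(4),'sd',hh.std().round(4),len(hh))
    W=ray('wrist',np.c_[xs,ys],.0155); print(pca(np.c_[W[:,:2],W[:,2]]))
bm=((g>120)&roi).astype(np.uint8); bm[:,300:]=0
cn=max(cv2.findContours(bm,cv2.RETR_EXTERNAL,cv2.CHAIN_APPROX_NONE)[0],key=cv2.contourArea)[:,0]
for nm,sel,vert in [('left',(cn[:,0]<165)&(cn[:,1]>68)&(cn[:,1]<192),1),('top',(cn[:,1]<68)&(cn[:,0]>160)&(cn[:,0]<220),0),('bot',(cn[:,1]>192)&(cn[:,0]>170)&(cn[:,0]<220),0)]:
    W=ray('wrist',cn[sel],.0125)[:,:2]; m=W.mean(0); v=np.linalg.svd(W-m)[2][0]; print(nm,m.round(4),'dir',np.degrees(np.arctan2(v[1],v[0]))%180)
E
python3 m1.py
```

```text
plate plane [ 0.0006 -0.0013  0.0113] z 0.0114
table -0.0005532847094929239
wall {'c': array([0.5913, 0.1568]), 'yaw': np.float64(-12.14), 'len': np.float64(0.1663), 'wid': np.float64(0.0125), 'z': array([0.0319, 0.0333, 0.034 ]), 'N': 1701}
tube [-12.6842   0.4604   0.029 ] c [0.5103 0.1705] 0.13633336581255848 ztop [0.0470344  0.04759917]
rib [262, 50, 30, 9, 270] h -0.012 -0.012 sd 0.0005 140
{'c': array([0.5687, 0.2522]), 'yaw': np.float64(78.22), 'len': np.float64(0.0333), 'wid': np.float64(0.0088), 'z': array([0.0155, 0.0155, 0.0155]), 'N': 270}
rib [273, 76, 4, 37, 147] h 0.0054 0.0054 sd 0.0004 65
{'c': array([0.5576, 0.2087]), 'yaw': np.float64(-11.45), 'len': np.float64(0.041), 'wid': np.float64(0.0036), 'z': array([0.0155, 0.0155, 0.0155]), 'N': 147}
rib [272, 152, 5, 35, 121] h 0.0055 0.0055 sd 0.0004 40
{'c': array([0.5391, 0.1216]), 'yaw': np.float64(-12.64), 'len': np.float64(0.0421), 'wid': np.float64(0.0041), 'z': array([0.0155, 0.0155, 0.0155]), 'N': 121}
rib [262, 200, 30, 15, 431] h -0.012 -0.012 sd 0.0004 289
{'c': array([0.5331, 0.0733]), 'yaw': np.float64(79.64), 'len': np.float64(0.0365), 'wid': np.float64(0.018), 'z': array([0.0155, 0.0155, 0.0155]), 'N': 431}
left [0.4056 0.1976] dir 78.1914080886139
top [0.4698 0.2683] dir 167.63301677967857
bot [0.4345 0.103 ] dir 168.12555775683128
```

```bash
python3 -c "
from h import *
rel([.473,-.22,.22],103.2)"
```

```text
rel [-352.9, 26.8, 30.6] [0.0002, -0.0, -0.4387]
```

To row units: -353 mm / 500 = -0.706, 31 mm / 500 = 0.062, -0.4387 rad / 6.2832 = -0.0698.

Emit:
arm_command(
  plan=[
    [[-0.706,0.054,0.062,0,0,-0.0698,-1],[-0.706,0.054,0.062,0,0,-0.0698,-1],[-0.706,0.054,0.062,0,0,-0.0698,-1],[-0.706,0.054,0.062,0,0,-0.0698,-1],[-0.706,0.054,0.062,0,0,-0.0698,-1],[-0.706,0.054,0.062,0,0,-0.0698,-1],[-0.706,0.054,0.062,0,0,-0.0698,-1],[-0.706,0.054,0.062,0,0,-0.0698,-1],[-0.706,0.054,0.062,0,0,-0.0698,-1],[-0.706,0.054,0.062,0,0,-0.0698,-1],[-0.706,0.054,0.062,0,0,-0.0698,-1],[-0.706,0.054,0.062,0,0,-0.0698,-1]],
  ],
)

```text
time_s: 3.05
ee_pos: [0.4735, -0.2197, 0.2197]
eef_rot: [3.141, 0.0, 1.802]
force: [0.1, -0.8, -0.2]
grip_width: 0.094
grip_force: 0.0
```

```bash
cat > pad.py <<'E'
from h import *
import h, sys
from fit import pca
k,dc,T=K('wrist'); o=obs()
im,d=cams.camera('wrist'); h.K=lambda n:(k,dc,T)
P=cloud('wrist',d).astype(float); X,Y,Z=[P[...,i] for i in range(3)]
hsv=cv2.cvtColor(im,cv2.COLOR_BGR2HSV); wood=(d>0)&(hsv[...,0]>10)&(hsv[...,0]<28)&(hsv[...,1]>70)&(X>.35)&(X<.62)&(Y<-.08)&(Y>-.28)
print('bar',pca(P[wood&(Z>.05)&(Z<.065)]))
ys,xs=np.nonzero(wood&(Z>.05)); W=ray('wrist',np.c_[xs,ys],.0575); print('bar ray',pca(W))
pl=(d>0)&(Z>.012)&(Z<.024)&(X>.35)&(X<.62)&(Y<-.08)&(Y>-.28); ys,xs=np.nonzero(pl)
W=ray('wrist',np.c_[xs,ys],.018); r=cv2.minAreaRect((W[:,:2]*1000).astype(np.float32)); print('plate',r,np.median(Z[pl]))
cv2.imwrite('pics/'+sys.argv[1],im)
E
python3 pad.py w2.png
```

```text
{'time_s': 3.05, 'qpos': [-0.5046, 0.2257, 1.5808, 0.0001, 1.3346, -0.7354], 'ee_pos': [0.4735, -0.2197, 0.2197], 'eef_rot': [3.1412, 0.0003, 1.8016], 'force': [0.101, -0.7836, -0.1727], 'moment': [-0.0234, 0.0525, 0.0529], 'grip_width': 0.094, 'grip_force': 0.0}
bar {'c': array([ 0.4855, -0.1705]), 'yaw': np.float64(16.94), 'len': np.float64(0.0716), 'wid': np.float64(0.0232), 'z': array([0.0551, 0.0573, 0.0586]), 'N': 1481}
bar ray {'c': array([ 0.5284, -0.2908]), 'yaw': np.float64(-86.44), 'len': np.float64(0.5769), 'wid': np.float64(0.3016), 'z': array([0.0575, 0.0575, 0.0575]), 'N': 6626}
plate ((486.157958984375, -170.61712646484375), (129.81517028808594, 89.4354019165039), 13.252074241638184) 0.017516836331572083
```

View pics/w2.png

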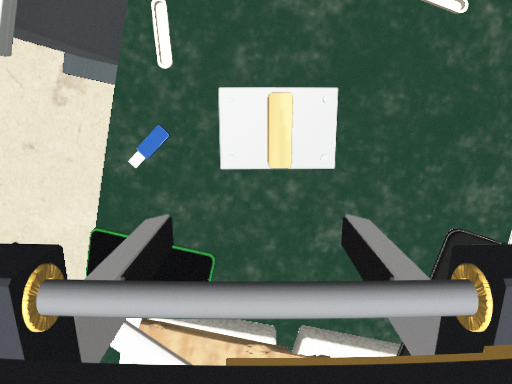

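The wrist view shows the pad plate from (219,88) to (337,168) with the bar at (280,130). That puts its centre at (0.486, -0.1706), yaw 13.25°. Now to descend on it.

```bash
python3 -c "
from h import *
rel([.486,-.1706,.11],103.25);rel([.486,-.1706,.024],103.25)"
```

```text
rel [45.0, 23.4, 109.7] [0.0003, 0.0002, -0.0005]
rel [45.0, 23.4, 195.7] [0.0003, 0.0002, -0.0005]
```

To row units: 195.5 mm / 500 = 0.391, 130 mm / 500 = 0.26, 0.0003 rad / 6.2832 = 0.

Emit:
arm_command(
  plan=[
    [[0.09,0.0468,0.22,0,0,0,-1],[0.09,0.0468,0.22,0,0,0,-1],[0.09,0.0468,0.22,0,0,0,-1],[0.09,0.0468,0.22,0,0,0,-1],[0.09,0.0468,0.26,0,0,0,-1],[0.09,0.0468,0.3,0,0,0,-1],[0.09,0.0468,0.34,0,0,0,-1],[0.09,0.0468,0.37,0,0,0,-1],[0.09,0.0468,0.391,0,0,0,-1],[0.09,0.0468,0.391,0,0,0,-1],[0.09,0.0468,0.391,0,0,0,-1]],
  ],
)

```text
time_s: 4.2
ee_pos: [0.4862, -0.1719, 0.025]
eef_rot: [3.141, 0.001, 1.8]
force: [-0.3, -0.1, 1.1]
grip_width: 0.0941
grip_force: 0.0
```

Emit:
arm_command(
  plan=[
    [[0,0,0,0,0,0,0.45],[0,0,0,0,0,0,0.6],[0,0,0,0,0,0,0.7],[0,0,0,0,0,0,0.8],[0,0,0,0,0,0,1],[0,0,0,0,0,0,1],[0,0,0,0,0,0,1],[0,0,0,0,0,0,1]],
  ],
  squeeze=50,
)

```text
time_s: 5.0
ee_pos: [0.4857, -0.1716, 0.0239]
eef_rot: [-3.141, -0.0, 1.8]
force: [-0.1, -0.5, -0.3]
grip_width: 0.033
grip_force: 0.0
```

```bash
python3 -c "
from h import *
obs()"
```

```text
{'time_s': 5.0, 'qpos': [-0.4107, 0.455, 1.7789, -0.0, 0.9082, -0.6399], 'ee_pos': [0.4857, -0.1716, 0.0239], 'eef_rot': [-3.1413, -0.0002, 1.8], 'force': [-0.0658, -0.5409, -0.3174], 'moment': [-0.0861, 0.072, -0.0129], 'grip_width': 0.033, 'grip_force': 0.0}
```

Emit:
arm_command(
  plan=[
    [[0,0,0,0,0,0,1],[0,0,0,0,0,0,1],[0,0,0,0,0,0,1],[0,0,0,0,0,0,1],[0,0,0,0,0,0,1]],
  ],
  squeeze=55,
)

```text
time_s: 5.5
ee_pos: [0.4857, -0.1716, 0.024]
eef_rot: [-3.141, -0.0, 1.8]
force: [0.2, -0.2, -1.3]
grip_width: 0.0235
grip_force: 55.0
```

To row units: -30 mm / 500 = -0.06, -20 mm / 500 = -0.04.

Emit:
arm_command(
  plan=[
    [[0,0,-0.004,0,0,0,1],[0,0,-0.016,0,0,0,1],[0,0,-0.04,0,0,0,1],[0,0,-0.06,0,0,0,1],[0,0,-0.06,0,0,0,1],[0,0,-0.06,0,0,0,1]],
  ],
)

```text
time_s: 6.1
ee_pos: [0.4858, -0.1716, 0.0543]
eef_rot: [3.141, 0.0, 1.8]
force: [0.8, 0.7, -2.9]
grip_width: 0.0233
grip_force: 55.0
```

```bash
python3 - <<'E'
from h import *
o=obs()
for n in ['side','scene']:
    im,d=cams.camera(n); np.savez(n+'1.npz',im=im,d=d)
    P=cloud(n,d).astype(float); X,Y,Z=[P[...,i] for i in range(3)]
    m=(d>0)&(X>.38)&(X<.6)&(Y>-.27)&(Y<-.08)&(Z>.03)&(Z<.06)&(cv2.cvtColor(im,cv2.COLOR_BGR2HSV)[...,1]<60)&(im[...,1]>110)
    Q=P[m]; c,*_=np.linalg.lstsq(np.c_[Q[:,:2]-[.486,-.171],np.ones(len(Q))],Q[:,2],rcond=None); print(n,len(Q),'plane',c.round(4),Q.mean(0).round(4), cv2.minAreaRect((Q[:,:2]*1000).astype(np.float32)))
    if n=='side': cv2.imwrite('pics/s1.png',cv2.resize(im[200:340,120:340],None,fx=3,fy=3))
E
```

```text
{'time_s': 6.1, 'qpos': [-0.4107, 0.4054, 1.7644, -0.0, 0.9714, -0.6399], 'ee_pos': [0.4858, -0.1716, 0.0543], 'eef_rot': [3.1413, 0.0002, 1.8], 'force': [0.7902, 0.6921, -2.9151], 'moment': [-0.0435, 0.0907, 0.0272], 'grip_width': 0.0233, 'grip_force': 54.9929}
side 2496 plane [0.0013 0.0057 0.0492] [ 0.4846 -0.1806  0.0491] ((485.40240478515625, -173.31890869140625), (130.27200317382812, 92.27506256103516), 13.008578300476074)
scene 1191 plane [ 0.0001 -0.0006  0.0482] [ 0.4783 -0.163   0.0482] ((483.8801574707031, -169.04542541503906), (129.67056274414062, 92.63128662109375), 13.396684646606445)
```

View pics/s1.png

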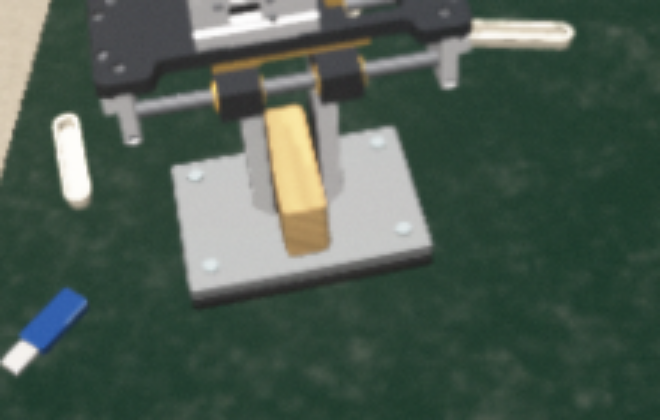

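The side crop shows the pad level and held between the fingers by its bar, at about (297,180). Next I carry it to above the tube.

```bash
python3 -c "
from h import *
rel([.4807,.1767,.125],77.8)"
```

```text
rel [340.2, 74.4, -71.2] [-0.0007, -0.0003, 0.4421]
```

To row units: 340 mm / 500 = 0.68, 74.4 mm / 500 = 0.1488, 0.12 rad / 6.2832 = 0.0191.

Emit:
arm_command(
  plan=[
    [[0,0,-0.07,0,0,0,1],[0.03,0.006,-0.142,0,0,0.0032,1],[0.1,0.022,-0.142,0,0,0.0111,1],[0.18,0.04,-0.142,0,0,0.0191,1],[0.26,0.058,-0.142,0,0,0.0271,1],[0.34,0.076,-0.142,0,0,0.035,1],[0.42,0.092,-0.142,0,0,0.043,1],[0.5,0.11,-0.142,0,0,0.0509,1],[0.57,0.124,-0.142,0,0,0.0589,1],[0.63,0.138,-0.142,0,0,0.0653,1],[0.67,0.146,-0.142,0,0,0.0684,1],[0.68,0.1488,-0.142,0,0,0.0703,1]],
  ],
)

```text
time_s: 7.4
ee_pos: [0.4804, 0.1781, 0.1245]
eef_rot: [-3.14, 0.0, 1.359]
force: [-0.2, 0.5, -2.1]
grip_width: 0.0239
grip_force: 55.0
```

Emit:
arm_command(
  plan=[
    [[0,0,0,0,0,0,1],[0,0,0,0,0,0,1],[0,0,0,0,0,0,1],[0,0,0,0,0,0,1]],
  ],
)

```text
time_s: 7.8
ee_pos: [0.481, 0.1757, 0.125]
eef_rot: [-3.141, 0.0, 1.357]
force: [-0.5, 0.0, -3.8]
grip_width: 0.0233
grip_force: 55.0
```

```bash
python3 - <<'E'
from h import *
F=[]
o=obs()
from fit import pca
from scipy.optimize import least_squares
for n in ['side','scene','scene','side']:
    im,d=cams.camera(n); F.append(ctrl.get_obs()['force'])
    P=cloud(n,d).astype(float); X,Y,Z=[P[...,i] for i in range(3)]
    np.savez(n+'2.npz',im=im,d=d)
print('F',np.mean(F,0).round(2),np.std(F,0).round(2)); rel([.4807,.1767,.125],77.8)
a=np.load('scene2.npz')['im']; b=np.load('side2.npz')['im']
cv2.imwrite('pics/s2.png',np.hstack([cv2.resize(a[150:350,90:290],(400,400)),cv2.resize(b[80:230,150:300],(400,400))]))
E
```

```text
{'time_s': 7.8, 'qpos': [0.2786, 0.2999, 1.7192, 0.0002, 1.1228, 0.4921], 'ee_pos': [0.481, 0.1757, 0.125], 'eef_rot': [-3.1412, 0.0, 1.3572], 'force': [-0.4618, 0.007, -3.775], 'moment': [-0.1099, 0.0863, 0.0176], 'grip_width': 0.0233, 'grip_force': 54.9928}
F [ 0.13  0.31 -2.39] [0.47 0.17 0.73]
rel [0.5, -0.4, 0.0] [-0.0004, -0.0, -0.0002]
```

View pics/s2.png

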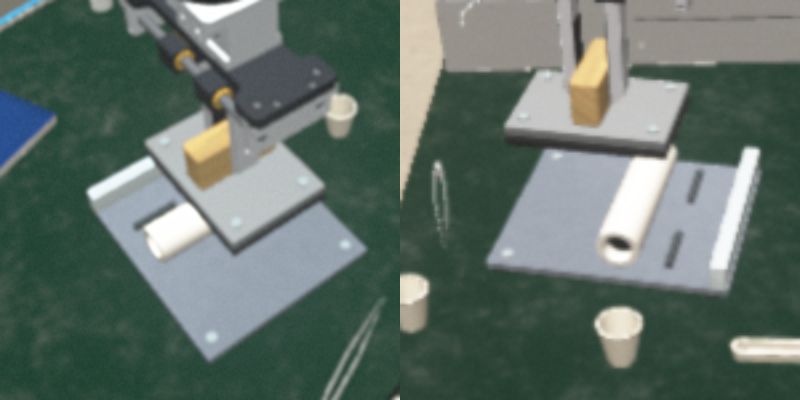

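The pad (left view, around (235,180)) hovers behind and over the tube, flat and aligned, with nothing in the way. I descend to just above the tube.

```bash
cat > f.py <<'E'
from h import *
import sys
N=int(sys.argv[1]) if len(sys.argv)>1 else 5
B=np.array([float(v) for v in sys.argv[2].split(',')]) if len(sys.argv)>2 else np.zeros(3)
F=[];p=[];M=[]
for i in range(N):
    cams.camera('wrist'); o=ctrl.get_obs(); F.append(o['force']); p.append(o['ee_pos']); M.append(o['moment'])
F=np.array(F)-B; n=np.array([np.cos(np.radians(12)),-np.sin(np.radians(12)),0]); u=np.array([-n[1],n[0],0]); p=np.mean(p,0)
print('t',round(o['time_s'],2),'F',F.mean(0).round(2),'se',(F.std(0)/np.sqrt(N)).round(2),'Fn',round(F.mean(0)@n,2),'pos n,u,z mm',(np.array([p@n,p@u,p[2]])*1000).round(2),'M',np.mean(M,0).round(3),'rot',np.round(o['eef_rot'],4),'gw',round(o['grip_width'],4))
E

```

```text
(no output)
```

To row units: 50 mm / 500 = 0.1, 48 mm / 500 = 0.096.

Emit:
arm_command(
  plan=[
    [[0.001,-0.0008,0.03,0,0,0,1],[0.001,-0.0008,0.06,0,0,0,1],[0.001,-0.0008,0.084,0,0,0,1],[0.001,-0.0008,0.096,0,0,0,1],[0.001,-0.0008,0.1,0,0,0,1],[0.001,-0.0008,0.1,0,0,0,1],[0.001,-0.0008,0.1,0,0,0,1]],
  ],
)

```text
time_s: 8.7
ee_pos: [0.4809, 0.1771, 0.0755]
eef_rot: [3.141, -0.0, 1.358]
force: [1.1, 1.1, -2.3]
grip_width: 0.0232
grip_force: 55.0
```

```bash
python3 f.py 8
```

```text
t 9.1 F [-0.05  0.04 -2.89] se [0.12 0.23 0.11] Fn -0.05 pos n,u,z mm [433.45 273.12  75.31] M [-0.051  0.091 -0.014] rot [-3.1414e+00 -1.0000e-04  1.3580e+00] gw 0.0239
```

To row units: 2 mm / 500 = 0.004, 1.5 mm / 500 = 0.003.

Emit:
arm_command(
  plan=[
    [[0,0,0.001,0,0,0,1],[0,0,0.002,0,0,0,1],[0,0,0.003,0,0,0,1],[0,0,0.004,0,0,0,1],[0,0,0.004,0,0,0,1]],
  ],
)

```text
time_s: 9.6
ee_pos: [0.4806, 0.177, 0.0729]
eef_rot: [-3.141, 0.0, 1.358]
force: [-0.5, -0.7, -2.7]
grip_width: 0.024
grip_force: 55.0
```

```bash
python3 f.py 3 0,0,-2.8
```

```text
t 9.75 F [-0.18 -0.14  0.29] se [0.04 0.21 0.32] Fn -0.15 pos n,u,z mm [433.32 273.04  72.98] M [-0.072  0.051 -0.023] rot [-3.1413e+00 -1.0000e-04  1.3580e+00] gw 0.0235
```

To row units: 0.5 mm / 500 = 0.001, 0.3 mm / 500 = 0.0006.

Emit:
arm_command(
  plan=[
    [[0,0,0.0006,0,0,0,1],[0,0,0.001,0,0,0,1],[0,0,0.001,0,0,0,1]],
  ],
)

```text
time_s: 10.05
ee_pos: [0.4806, 0.177, 0.0725]
eef_rot: [-3.141, 0.0, 1.358]
force: [0.1, 0.5, -3.4]
grip_width: 0.0233
grip_force: 55.0
```

```bash
python3 f.py 3 0,0,-2.8
```

```text
t 10.2 F [ 0.12 -0.75  0.07] se [0.08 0.29 0.12] Fn 0.28 pos n,u,z mm [433.31 273.03  72.48] M [-0.06   0.082 -0.02 ] rot [-3.1412e+00 -1.0000e-04  1.3580e+00] gw 0.0234
```

Emit:
arm_command(
  plan=[
    [[0,0,0.0006,0,0,0,1],[0,0,0.001,0,0,0,1],[0,0,0.001,0,0,0,1]],
  ],
)

```text
time_s: 10.5
ee_pos: [0.4806, 0.177, 0.0719]
eef_rot: [-3.141, -0.0, 1.358]
force: [0.6, 0.1, -2.1]
grip_width: 0.0235
grip_force: 55.0
```

```bash
python3 f.py 3 0,0,-2.8
```

```text
t 10.65 F [ 0.16 -0.42  0.07] se [0.17 0.37 0.27] Fn 0.24 pos n,u,z mm [433.31 273.02  72.  ] M [-0.05   0.089  0.011] rot [-3.1412  0.      1.358 ] gw 0.0238
```

To row units: 0.5 mm / 500 = 0.001, 0.3 mm / 500 = 0.0006.

Emit:
arm_command(
  plan=[
    [[0,0,0.0006,0,0,0,1],[0,0,0.001,0,0,0,1],[0,0,0.001,0,0,0,1]],
  ],
)

```text
time_s: 10.95
ee_pos: [0.4808, 0.177, 0.0717]
eef_rot: [3.141, -0.0, 1.358]
force: [0.1, -0.1, 1.3]
grip_width: 0.0237
grip_force: 55.0
```

```bash
python3 f.py 3 0,0,-2.8
```

```text
t 11.1 F [ 0.08 -0.76  3.6 ] se [0.27 0.22 0.36] Fn 0.24 pos n,u,z mm [433.48 273.07  71.7 ] M [-0.233 -0.014 -0.024] rot [ 3.1415e+00 -2.0000e-04  1.3580e+00] gw 0.0237
```

To row units: 0.5 mm / 500 = 0.001, 0.3 mm / 500 = 0.0006.

Emit:
arm_command(
  plan=[
    [[0,0,0.0006,0,0,0,1],[0,0,0.001,0,0,0,1],[0,0,0.001,0,0,0,1]],
  ],
)

```text
time_s: 11.4
ee_pos: [0.4808, 0.177, 0.0712]
eef_rot: [3.141, -0.0, 1.358]
force: [-0.4, -0.7, 4.5]
grip_width: 0.0238
grip_force: 55.0
```

```bash
python3 f.py 3 0,0,-2.8
```

```text
t 11.55 F [ 0.13 -0.87  6.79] se [0.07 0.32 0.07] Fn 0.3 pos n,u,z mm [433.48 273.08  71.19] M [-0.356 -0.078 -0.001] rot [ 3.1415e+00 -2.0000e-04  1.3581e+00] gw 0.0238
```

To row units: 20 mm / 500 = 0.04, 19 mm / 500 = 0.038.

Emit:
arm_command(
  plan=[
    [[0,0.002,0.0002,0,0,0,1],[0,0.006,0.0002,0,0,0,1],[0,0.01,0.0002,0,0,0,1],[0,0.014,0.0002,0,0,0,1],[0,0.018,0.0002,0,0,0,1],[0,0.022,0.0002,0,0,0,1],[0,0.026,0.0002,0,0,0,1],[0,0.03,0.0002,0,0,0,1],[0,0.034,0.0002,0,0,0,1],[0,0.038,0.0002,0,0,0,1],[0,0.04,0.0002,0,0,0,1],[0,0.04,0.0002,0,0,0,1]],
  ],
)

```text
time_s: 12.75
ee_pos: [0.5005, 0.1726, 0.071]
eef_rot: [-3.142, -0.0, 1.358]
force: [-0.4, -1.8, 6.2]
grip_width: 0.0237
grip_force: 55.0
```

```bash
python3 f.py 4 0,0,-2.8
```

```text
t 12.95 F [ 0.32 -1.6   8.06] se [0.28 0.26 0.13] Fn 0.65 pos n,u,z mm [453.62 272.94  70.98] M [-0.44  -0.053 -0.038] rot [-3.1415e+00 -1.0000e-04  1.3579e+00] gw 0.0236
```

To row units: 16 mm / 500 = 0.032, -0.05 mm / 500 = -0.0001.

Emit:
arm_command(
  plan=[
    [[0,0.002,-0.0001,0,0,0,1],[0,0.006,-0.0001,0,0,0,1],[0,0.01,-0.0001,0,0,0,1],[0,0.014,-0.0001,0,0,0,1],[0,0.018,-0.0001,0,0,0,1],[0,0.022,-0.0001,0,0,0,1],[0,0.026,-0.0001,0,0,0,1],[0,0.03,-0.0001,0,0,0,1],[0,0.032,-0.0001,0,0,0,1],[0,0.032,-0.0001,0,0,0,1]],
  ],
)

```text
time_s: 13.95
ee_pos: [0.5161, 0.1692, 0.071]
eef_rot: [-3.141, 0.0, 1.358]
force: [-0.7, -1.9, 4.8]
grip_width: 0.0239
grip_force: 55.0
```

```bash
python3 f.py 3 0,0,-2.8; cat > tb.py <<'E'
from h import *
from scipy.optimize import least_squares
for nm in ['scene','side']:
    im,d=cams.camera(nm); P=cloud(nm,d).astype(float); X,Y,Z=[P[...,i] for i in range(3)]
    hsv=cv2.cvtColor(im,cv2.COLOR_BGR2HSV)
    t=np.radians(-12); n=np.array([np.cos(t),np.sin(t)]); u=np.array([-n[1],n[0]])
    N_=X*n[0]+Y*n[1]-.4543; U=X*u[0]+Y*u[1]-.2756
    m=(d>0)&(hsv[...,1]<60)&(hsv[...,2]>150)&(N_>-.03)&(N_<.08)&(abs(U)<.08)&(Z>.026)&(Z<.054)&(hsv[...,0]>=0)
    m=cv2.erode(m.astype(np.uint8),np.ones((2,2)))>0
    hi=m.copy()
    Q=np.c_[N_[m],U[m],Z[m]]
    res=lambda p:np.hypot(Q[:,0]-p[0]-p[2]*Q[:,1],Q[:,2]-p[1])-.018
    r=least_squares(res,[np.median(Q[:,0]),.03,0],loss='soft_l1',f_scale=.001)
    print(nm,len(Q),'tube x',(r.x[0]*1000).round(1),'z',(r.x[1]*1000).round(1),'skew deg',np.degrees(r.x[2]).round(2),'U',np.percentile(Q[:,1],[1,99]).round(3),'rms',np.median(abs(r.fun)).round(4))
E
python3 tb.py
```

```text
t 14.1 F [-0.59 -1.95  8.18] se [0.12 0.3  0.19] Fn -0.17 pos n,u,z mm [469.6  272.83  71.01] M [-0.54   0.014 -0.006] rot [-3.1415  0.      1.3579] gw 0.0238
scene 323 tube x 26.8 z 29.9 skew deg 0.24 U [-0.071  0.067] rms 0.0008
side 187 tube x 27.7 z 29.5 skew deg -0.05 U [-0.077 -0.037] rms 0.0007
```

To row units: 5.5 mm / 500 = 0.011, 4 mm / 500 = 0.008.

Emit:
arm_command(
  plan=[
    [[0,0.002,-0.0006,0,0,0,1],[0,0.005,-0.0006,0,0,0,1],[0,0.008,-0.0006,0,0,0,1],[0,0.011,-0.0006,0,0,0,1],[0,0.011,-0.0006,0,0,0,1],[0,0.011,-0.0006,0,0,0,1]],
  ],
)

```text
time_s: 14.8
ee_pos: [0.5212, 0.1681, 0.0712]
eef_rot: [-3.141, 0.0, 1.358]
force: [-1.3, -3.2, 3.1]
grip_width: 0.0237
grip_force: 55.0
```

```bash
python3 f.py 3 0,0,-2.8
```

```text
t 14.95 F [-0.56 -3.3   7.85] se [0.22 0.14 0.14] Fn 0.14 pos n,u,z mm [474.79 272.82  71.2 ] M [-0.715  0.097 -0.002] rot [-3.1411e+00  1.0000e-04  1.3580e+00] gw 0.0237
```

To row units: 1.3 mm / 500 = 0.0026, 0.7 mm / 500 = 0.0014.

Emit:
arm_command(
  plan=[
    [[0,0.0014,0,0,0,0,1],[0,0.0026,0,0,0,0,1],[0,0.0026,0,0,0,0,1]],
  ],
)

```text
time_s: 15.25
ee_pos: [0.5225, 0.1679, 0.0712]
eef_rot: [-3.141, 0.0, 1.358]
force: [-0.6, -3.0, 4.0]
grip_width: 0.0239
grip_force: 55.0
```

```bash
python3 f.py 3 0,0,-2.8
```

```text
t 15.4 F [-0.61 -4.2   7.14] se [0.03 0.2  0.09] Fn 0.27 pos n,u,z mm [476.14 272.82  71.2 ] M [-0.86   0.141 -0.014] rot [-3.1412e+00  1.0000e-04  1.3580e+00] gw 0.0238
```

To row units: 1 mm / 500 = 0.002, 0.5 mm / 500 = 0.001.

Emit:
arm_command(
  plan=[
    [[-0.0003,0.001,0,0,0,0,1],[-0.0006,0.002,0,0,0,0,1],[-0.0006,0.002,0,0,0,0,1]],
  ],
)

```text
time_s: 15.7
ee_pos: [0.5235, 0.1676, 0.0712]
eef_rot: [-3.141, -0.0, 1.358]
force: [-0.1, -1.8, 4.2]
grip_width: 0.0237
grip_force: 55.0
```

```bash
python3 f.py 3 0,0,-2.8
```

```text
t 15.85 F [ 0.38 -1.9   6.31] se [0.18 0.13 0.41] Fn 0.76 pos n,u,z mm [477.16 272.73  71.26] M [-0.362  0.043 -0.026] rot [-3.1414e+00 -3.0000e-04  1.3581e+00] gw 0.024
```

To row units: 1 mm / 500 = 0.002, 0.5 mm / 500 = 0.001.

Emit:
arm_command(
  plan=[
    [[-0.0003,0.001,0,0,0,0,1],[-0.0003,0.002,0,0,0,0,1],[-0.0003,0.002,0,0,0,0,1]],
  ],
)

```text
time_s: 16.15
ee_pos: [0.5244, 0.1672, 0.0713]
eef_rot: [-3.141, -0.0, 1.358]
force: [-1.2, 0.5, 5.5]
grip_width: 0.0237
grip_force: 55.0
```

```bash
python3 f.py 3 0,0,-2.8
```

```text
t 16.3 F [0.16 2.02 6.98] se [0.41 0.36 0.45] Fn -0.26 pos n,u,z mm [478.11 272.63  71.26] M [0.241 0.065 0.015] rot [-3.1413e+00 -4.0000e-04  1.3580e+00] gw 0.024
```

To row units: 1 mm / 500 = 0.002, 0.5 mm / 500 = 0.001.

Emit:
arm_command(
  plan=[
    [[0.0001,0.001,0,0,0,0,1],[0.0001,0.002,0,0,0,0,1],[0.0001,0.002,0,0,0,0,1]],
  ],
)

```text
time_s: 16.6
ee_pos: [0.5252, 0.167, 0.0712]
eef_rot: [-3.141, -0.0, 1.358]
force: [-1.5, 2.1, 4.6]
grip_width: 0.0234
grip_force: 55.0
```

```bash
python3 f.py 3 0,0,-2.8
```

```text
t 16.75 F [-1.8   1.62  7.28] se [0.31 0.23 0.08] Fn -2.1 pos n,u,z mm [479.04 272.52  71.2 ] M [0.4   0.392 0.061] rot [-3.1411e+00 -1.0000e-04  1.3580e+00] gw 0.0237
```

To row units: 1 mm / 500 = 0.002, 0.5 mm / 500 = 0.001.

Emit:
arm_command(
  plan=[
    [[0,0.001,0,0,0,0,1],[0,0.002,0,0,0,0,1],[0,0.002,0,0,0,0,1]],
  ],
)

```text
time_s: 17.05
ee_pos: [0.5262, 0.1667, 0.0712]
eef_rot: [-3.141, 0.0, 1.358]
force: [-2.9, 1.4, 6.2]
grip_width: 0.0237
grip_force: 55.0
```

```bash
python3 f.py 3 0,0,-2.8
```

```text
t 17.2 F [-3.12  1.19  8.51] se [0.17 0.25 0.36] Fn -3.29 pos n,u,z mm [480.04 272.41  71.24] M [0.331 0.587 0.07 ] rot [-3.1409e+00  1.0000e-04  1.3580e+00] gw 0.0237
```

To row units: 2 mm / 500 = 0.004, -0.75 mm / 500 = -0.0015.

Emit:
arm_command(
  plan=[
    [[0,0.0014,-0.0005,0,0,0,1],[0,0.0028,-0.001,0,0,0,1],[0,0.004,-0.0015,0,0,0,1],[0,0.004,-0.0015,0,0,0,1]],
  ],
)

```text
time_s: 17.6
ee_pos: [0.5281, 0.1662, 0.0719]
eef_rot: [-3.141, 0.0, 1.358]
force: [-3.4, 0.9, 5.9]
grip_width: 0.0238
grip_force: 55.0
```

```bash
python3 f.py 3 0,0,-2.8
```

```text
t 17.75 F [-2.61  0.79  8.75] se [0.14 0.16 0.27] Fn -2.72 pos n,u,z mm [481.96 272.37  71.94] M [0.349 0.706 0.084] rot [-3.1407e+00  2.0000e-04  1.3580e+00] gw 0.0238
```

To row units: 2 mm / 500 = 0.004, 1.4 mm / 500 = 0.0028.

Emit:
arm_command(
  plan=[
    [[0,0.0014,-0.0005,0,0,0,1],[0,0.0028,-0.001,0,0,0,1],[0,0.004,-0.0013,0,0,0,1],[0,0.004,-0.0013,0,0,0,1]],
  ],
)

```text
time_s: 18.15
ee_pos: [0.5301, 0.1658, 0.0727]
eef_rot: [-3.141, 0.0, 1.358]
force: [-2.2, 1.2, 6.1]
grip_width: 0.0236
grip_force: 55.0
```

```bash
python3 f.py 3 0,0,-2.8
```

```text
t 18.3 F [-2.92  0.69  8.61] se [0.09 0.15 0.41] Fn -3.0 pos n,u,z mm [484.03 272.37  72.66] M [0.335 0.621 0.07 ] rot [-3.1409e+00  1.0000e-04  1.3580e+00] gw 0.0234
```

Emit:
arm_command(
  plan=[
    [[0,0.002,-0.0007,0,0,0,1],[0,0.004,-0.0013,0,0,0,1],[0,0.006,-0.0019,0,0,0,1],[0,0.008,-0.0024,0,0,0,1],[0,0.008,-0.0024,0,0,0,1]],
  ],
)

```text
time_s: 18.8
ee_pos: [0.5342, 0.1649, 0.0739]
eef_rot: [-3.141, 0.0, 1.358]
force: [-1.9, 0.5, 6.0]
grip_width: 0.0235
grip_force: 55.0
```

```bash
python3 f.py 3 0,0,-2.8
```

```text
t 18.95 F [-2.2   0.62  8.35] se [0.38 0.14 0.51] Fn -2.28 pos n,u,z mm [488.16 272.39  73.93] M [0.296 0.488 0.059] rot [-3.1412e+00  1.0000e-04  1.3580e+00] gw 0.024
```

To row units: 4 mm / 500 = 0.008, 3 mm / 500 = 0.006.

Emit:
arm_command(
  plan=[
    [[0,0.002,-0.0005,0,0,0,1],[0,0.004,-0.001,0,0,0,1],[0,0.006,-0.0014,0,0,0,1],[0,0.008,-0.0019,0,0,0,1],[0,0.008,-0.0019,0,0,0,1]],
  ],
)

```text
time_s: 19.45
ee_pos: [0.5382, 0.1641, 0.0749]
eef_rot: [-3.141, -0.0, 1.358]
force: [-1.5, 0.7, 5.9]
grip_width: 0.0232
grip_force: 55.0
```

```bash
python3 f.py 3 0,0,-2.8
```

```text
t 19.6 F [-1.37  0.9   8.6 ] se [0.32 0.01 0.19] Fn -1.53 pos n,u,z mm [492.25 272.38  74.89] M [0.277 0.335 0.028] rot [-3.1415 -0.      1.3579] gw 0.0237
```

Emit:
arm_command(
  plan=[
    [[0,0.002,-0.0004,0,0,0,1],[0,0.004,-0.0007,0,0,0,1],[0,0.006,-0.0011,0,0,0,1],[0,0.008,-0.0014,0,0,0,1],[0,0.011,-0.0017,0,0,0,1],[0,0.014,-0.0021,0,0,0,1],[0,0.014,-0.0021,0,0,0,1]],
  ],
)

```text
time_s: 20.3
ee_pos: [0.5452, 0.1626, 0.076]
eef_rot: [3.141, -0.0, 1.358]
force: [-0.5, 1.4, 5.3]
grip_width: 0.0239
grip_force: 55.0
```

```bash
python3 f.py 3 0,0,-2.8
```

```text
t 20.45 F [-0.61  1.07  8.35] se [0.16 0.16 0.24] Fn -0.82 pos n,u,z mm [499.42 272.38  76.01] M [0.234 0.185 0.045] rot [ 3.1413e+00 -1.0000e-04  1.3579e+00] gw 0.0237
```

To row units: 7.2 mm / 500 = 0.0144, 6 mm / 500 = 0.012.

Emit:
arm_command(
  plan=[
    [[0,0.0024,-0.0002,0,0,0,1],[0,0.0048,-0.0004,0,0,0,1],[0,0.0072,-0.0005,0,0,0,1],[0,0.0096,-0.0006,0,0,0,1],[0,0.012,-0.0007,0,0,0,1],[0,0.0144,-0.0007,0,0,0,1],[0,0.0144,-0.0007,0,0,0,1]],
  ],
)

```text
time_s: 21.15
ee_pos: [0.5524, 0.1611, 0.0764]
eef_rot: [3.141, -0.0, 1.358]
force: [-0.0, 1.3, 5.2]
grip_width: 0.0234
grip_force: 55.0
```

```bash
python3 f.py 3 0,0,-2.8; python3 tb.py
```

```text
t 21.3 F [0.4  0.44 8.04] se [0.13 0.1  0.26] Fn 0.3 pos n,u,z mm [506.76 272.38  76.45] M [0.158 0.106 0.074] rot [ 3.141e+00 -2.000e-04  1.358e+00] gw 0.0236
scene 273 tube x 43.9 z 35.4 skew deg 0.25 U [-0.071  0.066] rms 0.0007
side 168 tube x 44.0 z 34.8 skew deg -1.35 U [-0.078 -0.037] rms 0.0009
```

To row units: 10 mm / 500 = 0.02, 9 mm / 500 = 0.018.

Emit:
arm_command(
  plan=[
    [[0,0.003,0,0,0,0,1],[0,0.006,0,0,0,0,1],[0,0.009,0,0,0,0,1],[0,0.012,0,0,0,0,1],[0,0.015,0,0,0,0,1],[0,0.018,0,0,0,0,1],[0,0.02,0,0,0,0,1],[0,0.02,0,0,0,0,1]],
  ],
)

```text
time_s: 22.2
ee_pos: [0.5622, 0.1589, 0.0764]
eef_rot: [3.141, -0.0, 1.358]
force: [1.4, 0.4, 5.9]
grip_width: 0.0238
grip_force: 55.0
```

```bash
python3 f.py 3 0,0,-2.8
```

```text
t 22.35 F [1.12 0.74 8.6 ] se [0.35 0.06 0.2 ] Fn 0.94 pos n,u,z mm [516.79 272.31  76.47] M [0.107 0.088 0.008] rot [ 3.1409e+00 -2.0000e-04  1.3579e+00] gw 0.0237
```

To row units: 4.4 mm / 500 = 0.0088, 3.6 mm / 500 = 0.0072.

Emit:
arm_command(
  plan=[
    [[0,0.0024,0,0,0,0,1],[0,0.0048,0.0001,0,0,0,1],[0,0.0072,0.0001,0,0,0,1],[0,0.0088,0.0002,0,0,0,1],[0,0.0088,0.0002,0,0,0,1]],
  ],
)

```text
time_s: 22.85
ee_pos: [0.5665, 0.158, 0.0764]
eef_rot: [3.141, -0.0, 1.358]
force: [1.1, 0.7, 6.3]
grip_width: 0.0234
grip_force: 55.0
```

```bash
python3 f.py 3 0,0,-2.8
```

```text
t 23.0 F [0.54 0.78 8.35] se [0.21 0.15 0.08] Fn 0.37 pos n,u,z mm [521.22 272.31  76.37] M [0.106 0.031 0.012] rot [ 3.1408e+00 -2.0000e-04  1.3579e+00] gw 0.0236
```

To row units: 4 mm / 500 = 0.008, 0.27 mm / 500 = 0.0005.

Emit:
arm_command(
  plan=[
    [[0,0.002,0.0001,0,0,0,1],[0,0.004,0.0002,0,0,0,1],[0,0.006,0.0004,0,0,0,1],[0,0.008,0.0005,0,0,0,1],[0,0.008,0.0005,0,0,0,1]],
  ],
)

```text
time_s: 23.5
ee_pos: [0.5705, 0.1571, 0.0761]
eef_rot: [3.141, -0.0, 1.358]
force: [0.5, 0.7, 5.8]
grip_width: 0.0238
grip_force: 55.0
```

```bash
python3 f.py 3 0,0,-2.8
```

```text
t 23.65 F [1.23 0.92 8.72] se [0.41 0.11 0.13] Fn 1.02 pos n,u,z mm [525.3  272.31  76.13] M [ 0.072 -0.041  0.01 ] rot [ 3.1406e+00 -3.0000e-04  1.3579e+00] gw 0.0236
```

To row units: 3 mm / 500 = 0.006, 2 mm / 500 = 0.004.

Emit:
arm_command(
  plan=[
    [[0,0.002,0.0002,0,0,0,1],[0,0.004,0.0005,0,0,0,1],[0,0.006,0.0007,0,0,0,1],[0,0.006,0.0007,0,0,0,1]],
  ],
)

```text
time_s: 24.05
ee_pos: [0.5735, 0.1565, 0.0758]
eef_rot: [3.14, -0.0, 1.358]
force: [1.9, 0.8, 5.1]
grip_width: 0.0238
grip_force: 55.0
```

```bash
python3 f.py 4 0,0,-2.8
```

```text
t 24.25 F [1.51 1.26 8.14] se [0.27 0.28 0.24] Fn 1.21 pos n,u,z mm [528.35 272.32  75.79] M [ 0.058 -0.106  0.035] rot [ 3.1404e+00 -3.0000e-04  1.3579e+00] gw 0.0237
```

To row units: 3 mm / 500 = 0.006, 2 mm / 500 = 0.004.

Emit:
arm_command(
  plan=[
    [[0,0.002,0.0003,0,0,0,1],[0,0.004,0.0006,0,0,0,1],[0,0.006,0.001,0,0,0,1],[0,0.006,0.001,0,0,0,1]],
  ],
)

```text
time_s: 24.65
ee_pos: [0.5765, 0.1559, 0.0753]
eef_rot: [3.14, -0.0, 1.358]
force: [1.6, 1.0, 4.6]
grip_width: 0.0235
grip_force: 55.0
```

```bash
python3 f.py 3 0,0,-2.8
```

```text
t 24.8 F [1.54 1.06 8.57] se [0.08 0.23 0.19] Fn 1.29 pos n,u,z mm [531.42 272.33  75.33] M [ 0.011 -0.184  0.043] rot [ 3.1403e+00 -3.0000e-04  1.3579e+00] gw 0.0237
```

To row units: 3 mm / 500 = 0.006, 2 mm / 500 = 0.004.

Emit:
arm_command(
  plan=[
    [[0,0.002,0.0004,0,0,0,1],[0,0.004,0.0008,0,0,0,1],[0,0.006,0.0013,0,0,0,1],[0,0.006,0.0013,0,0,0,1]],
  ],
)

```text
time_s: 25.2
ee_pos: [0.5795, 0.1552, 0.0747]
eef_rot: [3.14, -0.0, 1.358]
force: [2.2, 0.6, 4.8]
grip_width: 0.0235
grip_force: 55.0
```

```bash
python3 f.py 4 0,0,-2.8
```

```text
t 25.4 F [2.3  1.31 8.24] se [0.32 0.28 0.12] Fn 1.98 pos n,u,z mm [534.5  272.31  74.74] M [-0.002 -0.242  0.058] rot [ 3.1401e+00 -3.0000e-04  1.3579e+00] gw 0.0236
```

To row units: 2.5 mm / 500 = 0.005, 0.64 mm / 500 = 0.0013.

Emit:
arm_command(
  plan=[
    [[0,0.0016,0.0004,0,0,0,1],[0,0.0032,0.0008,0,0,0,1],[0,0.005,0.0013,0,0,0,1],[0,0.005,0.0013,0,0,0,1]],
  ],
)

```text
time_s: 25.8
ee_pos: [0.582, 0.1547, 0.0741]
eef_rot: [3.14, -0.0, 1.358]
force: [2.6, 2.3, 6.7]
grip_width: 0.0236
grip_force: 55.0
```

```bash
python3 f.py 3 0,0,-2.8
```

```text
t 25.95 F [2.82 1.02 8.49] se [0.15 0.04 0.34] Fn 2.54 pos n,u,z mm [537.06 272.32  74.15] M [-0.038 -0.296  0.056] rot [ 3.1399e+00 -4.0000e-04  1.3580e+00] gw 0.0236
```

To row units: 2.5 mm / 500 = 0.005, 1.6 mm / 500 = 0.0032.

Emit:
arm_command(
  plan=[
    [[0,0.0016,0.0005,0,0,0,1],[0,0.0032,0.0009,0,0,0,1],[0,0.005,0.0015,0,0,0,1],[0,0.005,0.0015,0,0,0,1]],
  ],
)

```text
time_s: 26.35
ee_pos: [0.5845, 0.1542, 0.0734]
eef_rot: [3.14, -0.0, 1.358]
force: [3.0, 1.0, 5.8]
grip_width: 0.0231
grip_force: 55.0
```

```bash
python3 f.py 4 0,0,-2.8
```

```text
t 26.55 F [3.09 0.88 8.26] se [0.16 0.12 0.08] Fn 2.84 pos n,u,z mm [539.64 272.3   73.46] M [-0.069 -0.405  0.052] rot [ 3.1397e+00 -4.0000e-04  1.3580e+00] gw 0.0236
```

Emit:
arm_command(
  plan=[
    [[0,0.0014,0.0004,0,0,0,1],[0,0.0028,0.0009,0,0,0,1],[0,0.004,0.0013,0,0,0,1],[0,0.004,0.0013,0,0,0,1]],
  ],
)

```text
time_s: 26.95
ee_pos: [0.5865, 0.1537, 0.0728]
eef_rot: [3.14, -0.0, 1.358]
force: [3.1, 1.1, 6.2]
grip_width: 0.0236
grip_force: 55.0
```

```bash
python3 f.py 3 0,0,-2.8
```

```text
t 27.1 F [3.65 0.62 8.33] se [0.18 0.21 0.4 ] Fn 3.44 pos n,u,z mm [541.69 272.3   72.84] M [-0.077 -0.461  0.057] rot [ 3.1396e+00 -4.0000e-04  1.3580e+00] gw 0.0236
```

To row units: 1.8 mm / 500 = 0.0036, 0.21 mm / 500 = 0.0004.

Emit:
arm_command(
  plan=[
    [[0,0.0012,0.0004,0,0,0,1],[0,0.0024,0.0008,0,0,0,1],[0,0.0036,0.0013,0,0,0,1],[0,0.0036,0.0013,0,0,0,1]],
  ],
)

```text
time_s: 27.5
ee_pos: [0.5883, 0.1534, 0.0722]
eef_rot: [3.139, -0.001, 1.358]
force: [4.1, 0.8, 5.3]
grip_width: 0.0239
grip_force: 55.0
```

```bash
python3 f.py 4 0,0,-2.8
```

```text
t 27.7 F [3.79 1.19 8.16] se [0.11 0.15 0.05] Fn 3.46 pos n,u,z mm [543.53 272.32  72.22] M [-0.06  -0.458  0.06 ] rot [ 3.1394e+00 -5.0000e-04  1.3580e+00] gw 0.0238
```

To row units: 1.5 mm / 500 = 0.003, 0.38 mm / 500 = 0.0008.

Emit:
arm_command(
  plan=[
    [[0,0.001,0.0004,0,0,0,1],[0,0.002,0.0008,0,0,0,1],[0,0.003,0.0012,0,0,0,1],[0,0.003,0.0012,0,0,0,1]],
  ],
)

```text
time_s: 28.1
ee_pos: [0.5898, 0.153, 0.0716]
eef_rot: [3.139, -0.0, 1.358]
force: [4.4, 1.0, 4.8]
grip_width: 0.0237
grip_force: 55.0
```

```bash
python3 f.py 3 0,0,-2.8
```

```text
t 28.25 F [3.9  1.07 8.51] se [0.18 0.16 0.21] Fn 3.59 pos n,u,z mm [545.05 272.29  71.64] M [-0.113 -0.514  0.069] rot [ 3.1394e+00 -5.0000e-04  1.3580e+00] gw 0.0237
```

To row units: 1 mm / 500 = 0.002, 0.5 mm / 500 = 0.001.

Emit:
arm_command(
  plan=[
    [[0,0.001,0.0004,0,0,0,1],[0,0.002,0.0008,0,0,0,1],[0,0.002,0.0008,0,0,0,1]],
  ],
)

```text
time_s: 28.55
ee_pos: [0.5907, 0.1528, 0.0713]
eef_rot: [3.139, -0.0, 1.358]
force: [2.8, 1.0, 5.9]
grip_width: 0.0238
grip_force: 55.0
```

```bash
python3 f.py 4 0,0,-2.8
```

```text
t 28.75 F [3.5  1.11 8.77] se [0.23 0.11 0.16] Fn 3.2 pos n,u,z mm [546.02 272.26  71.29] M [-0.137 -0.418  0.02 ] rot [ 3.1394e+00 -5.0000e-04  1.3580e+00] gw 0.0238
```

To row units: 1 mm / 500 = 0.002, 0.5 mm / 500 = 0.001.

Emit:
arm_command(
  plan=[
    [[0,0.001,0.0002,0,0,0,1],[0,0.002,0.0003,0,0,0,1],[0,0.002,0.0003,0,0,0,1]],
  ],
)

```text
time_s: 29.05
ee_pos: [0.5916, 0.1525, 0.071]
eef_rot: [3.14, -0.0, 1.358]
force: [3.8, -0.0, 5.8]
grip_width: 0.0237
grip_force: 55.0
```

```bash
python3 f.py 4 0,0,-2.8; python3 tb.py
```

```text
t 29.25 F [ 2.76 -0.14  8.97] se [0.1  0.03 0.36] Fn 2.73 pos n,u,z mm [546.92 272.14  71.05] M [-0.152 -0.293  0.02 ] rot [ 3.1398e+00 -2.0000e-04  1.3579e+00] gw 0.0237
scene 347 tube x 63.2 z 30.0 skew deg 0.34 U [-0.072  0.066] rms 0.0007
side 145 tube x 61.3 z 29.6 skew deg -2.58 U [-0.078 -0.042] rms 0.0008
```

To row units: 1.5 mm / 500 = 0.003, 1 mm / 500 = 0.002.

Emit:
arm_command(
  plan=[
    [[0,0.001,0,0,0,0,1],[0,0.002,0,0,0,0,1],[0,0.003,0,0,0,0,1],[0,0.003,0,0,0,0,1]],
  ],
)

```text
time_s: 29.75
ee_pos: [0.5926, 0.1521, 0.0708]
eef_rot: [3.141, 0.0, 1.358]
force: [1.2, -1.0, 6.1]
grip_width: 0.0233
grip_force: 55.0
```

```bash
python3 f.py 4 0,0,-2.8
```

```text
t 29.95 F [ 0.54 -0.32  8.81] se [0.12 0.24 0.14] Fn 0.6 pos n,u,z mm [548.03 272.05  70.86] M [-0.101  0.182  0.02 ] rot [3.1408 0.     1.3578] gw 0.0237
```

Emit:
arm_command(
  plan=[
    [[0,0.001,0,0,0,0,1],[0,0.002,0,0,0,0,1],[0,0.002,0,0,0,0,1]],
  ],
)

```text
time_s: 30.25
ee_pos: [0.5935, 0.152, 0.0708]
eef_rot: [3.141, 0.0, 1.358]
force: [0.1, -0.1, 5.7]
grip_width: 0.0235
grip_force: 55.0
```

```bash
python3 f.py 4 0,0,-2.8
```

```text
t 30.45 F [ 0.28 -0.32  9.  ] se [0.2  0.23 0.25] Fn 0.34 pos n,u,z mm [548.93 272.02  70.84] M [-0.077  0.302  0.019] rot [3.1411e+00 1.0000e-04 1.3578e+00] gw 0.0238
```

To row units: 1 mm / 500 = 0.002, 0.5 mm / 500 = 0.001.

Emit:
arm_command(
  plan=[
    [[0,0.001,0,0,0,0,1],[0,0.002,0,0,0,0,1],[0,0.002,0,0,0,0,1]],
  ],
)

```text
time_s: 30.75
ee_pos: [0.5945, 0.1517, 0.0708]
eef_rot: [3.141, 0.0, 1.358]
force: [-0.0, 0.1, 6.3]
grip_width: 0.024
grip_force: 55.0
```

```bash
python3 f.py 4 0,0,-2.8
```

```text
t 30.95 F [ 0.13 -0.53  9.06] se [0.3  0.14 0.22] Fn 0.24 pos n,u,z mm [549.92 272.04  70.82] M [-0.081  0.322  0.034] rot [3.1411e+00 1.0000e-04 1.3578e+00] gw 0.0237
```

Emit:
arm_command(
  plan=[
    [[0,0,-0.0004,0,0,0,1],[0,0,-0.0008,0,0,0,1],[0,0,-0.0012,0,0,0,1],[0,0,-0.0016,0,0,0,1],[0,0,-0.002,0,0,0,1],[0,0,-0.003,0,0,0,1],[0,0,-0.006,0,0,0,1],[0,0,-0.012,0,0,0,1],[0,0,-0.024,0,0,0,1],[0,0,-0.04,0,0,0,1],[0,0,-0.06,0,0,0,1],[0,0,-0.08,0,0,0,1]],
  ],
)

```text
time_s: 32.15
ee_pos: [0.5942, 0.1521, 0.1117]
eef_rot: [3.142, -0.0, 1.358]
force: [-0.1, -0.3, -2.7]
grip_width: 0.024
grip_force: 55.0
```

```bash
python3 tb.py;python3 f.py 3 0,0,-2.8; python3 -c "
from h import *
rel([.50,-.175,.125],103.25)
im,d=cams.camera('scene'); im2,_=cams.camera('side'); cv2.imwrite('pics/e.png',np.hstack([cv2.resize(im[150:350,90:290],(400,400)),cv2.resize(im2[80:230,150:300],(400,400))]))"
```

```text
scene 933 tube x 64.3 z 30.2 skew deg 0.43 U [-0.071  0.066] rms 0.0007
side 331 tube x 63.9 z 29.5 skew deg -1.47 U [-0.077  0.015] rms 0.0008
t 32.4 F [-0.21 -0.86  0.23] se [0.14 0.5  0.27] Fn -0.02 pos n,u,z mm [549.62 272.27 110.88] M [-0.093  0.103  0.004] rot [-3.141e+00  1.000e-04  1.358e+00] gw 0.0236
rel [-339.5, -22.8, -14.6] [-0.0006, -0.0, -0.4441]
```

View pics/e.png

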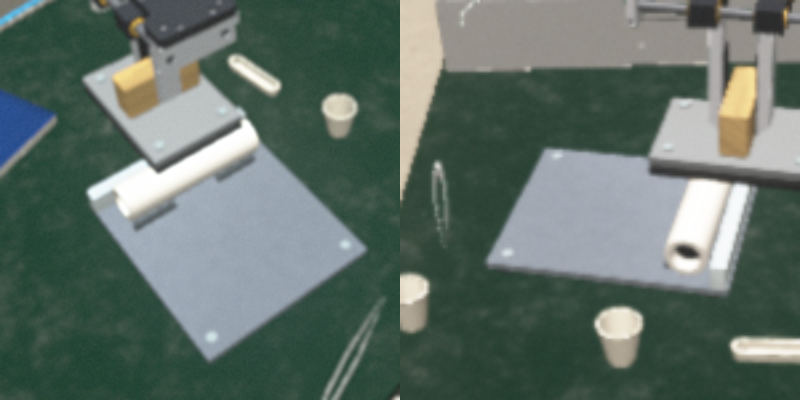

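Both views show the tube lying in the gap between the ribs and the wall, with the pad lifted clear and the labware untouched. The pad goes down on the clear worktop past the labware.

```bash
python3 -c "
from h import *
rel([.50,-.10,.125],90)"
```

```text
rel [-266.1, -38.5, -14.9] [-0.0011, 0.0001, -0.2128]
```

To row units: -266 mm / 500 = -0.532, -38.5 mm / 500 = -0.077, -0.2128 rad / 6.2832 = -0.0339.

Emit:
arm_command(
  plan=[
    [[-0.016,-0.002,-0.016,0,0,-0.0016,1],[-0.06,-0.008,-0.03,0,0,-0.0048,1],[-0.12,-0.018,-0.03,0,0,-0.008,1],[-0.19,-0.028,-0.03,0,0,-0.0127,1],[-0.26,-0.038,-0.03,0,0,-0.0175,1],[-0.33,-0.048,-0.03,0,0,-0.0223,1],[-0.4,-0.058,-0.03,0,0,-0.0271,1],[-0.46,-0.068,-0.03,0,0,-0.0302,1],[-0.51,-0.074,-0.03,-0.0001,0,-0.0326,1],[-0.532,-0.077,-0.03,-0.0001,0,-0.0339,1],[-0.532,-0.077,-0.03,-0.0001,0,-0.0339,1],[-0.532,-0.077,-0.03,-0.0001,0,-0.0339,1]],
  ],
)

```text
time_s: 33.7
ee_pos: [0.5005, -0.0993, 0.1257]
eef_rot: [3.141, -0.0, 1.571]
force: [0.2, -0.7, -2.7]
grip_width: 0.0237
grip_force: 55.0
```

To row units: 97 mm / 500 = 0.194, 93 mm / 500 = 0.186.

Emit:
arm_command(
  plan=[
    [[0,0,0.04,0,0,0,1],[0,0,0.09,0,0,0,1],[0,0,0.14,0,0,0,1],[0,0,0.17,0,0,0,1],[0,0,0.186,0,0,0,1],[0,0,0.194,0,0,0,1],[0,0,0.194,0,0,0,1],[0,0,0.194,0,0,0,1]],
  ],
)

```text
time_s: 34.5
ee_pos: [0.5008, -0.0997, 0.0292]
eef_rot: [3.14, 0.0, 1.571]
force: [-0.9, 0.1, -2.7]
grip_width: 0.0239
grip_force: 55.0
```

```bash
python3 f.py 4 0,0,-2.8
```

```text
t 34.7 F [ 0.24 -0.31 -0.06] se [0.21 0.17 0.22] Fn 0.3 pos n,u,z mm [510.53   6.42  29.17] M [-0.088  0.047  0.029] rot [3.1406e+00 1.0000e-04 1.5707e+00] gw 0.0231
```

To row units: 4.7 mm / 500 = 0.0094, 4.2 mm / 500 = 0.0084.

Emit:
arm_command(
  plan=[
    [[0,0,0.003,0,0,0,1],[0,0,0.006,0,0,0,1],[0,0,0.0084,0,0,0,1],[0,0,0.0094,0,0,0,1],[0,0,0.0094,0,0,0,1]],
  ],
)

```text
time_s: 35.2
ee_pos: [0.5003, -0.0998, 0.0239]
eef_rot: [-3.142, -0.0, 1.571]
force: [-2.4, -0.0, 0.7]
grip_width: 0.0236
grip_force: 55.0
```

```bash
python3 f.py 3 0,0,-2.8
```

```text
t 35.35 F [-1.78  0.28  3.47] se [0.05 0.27 0.29] Fn -1.8 pos n,u,z mm [510.11   6.36  23.92] M [-0.028  0.457  0.003] rot [ 3.1416e+00 -1.0000e-04  1.5708e+00] gw 0.0239
```

To row units: 0.5 mm / 500 = 0.001, 0.3 mm / 500 = 0.0006.

Emit:
arm_command(
  plan=[
    [[0,0,0.0006,0,0,0,1],[0,0,0.001,0,0,0,1],[0,0,0.001,0,0,0,1]],
  ],
)

```text
time_s: 35.65
ee_pos: [0.5003, -0.0998, 0.0234]
eef_rot: [3.141, -0.0, 1.571]
force: [-3.6, -0.4, 3.8]
grip_width: 0.0236
grip_force: 55.0
```

```bash
python3 f.py 3 0,0,-2.8
```

```text
t 35.8 F [-3.79  0.25  6.99] se [0.07 0.2  0.26] Fn -3.76 pos n,u,z mm [510.11   6.37  23.41] M [-0.001  0.831  0.027] rot [ 3.1415 -0.      1.5708] gw 0.0238
```

To row units: -0.4 mm / 500 = -0.0008.

Emit:
arm_command(
  plan=[
    [[0,0,-0.0008,0,0,0,1],[0,0,-0.0008,0,0,0,0.4],[0,0,-0.0008,0,0,0,0.3],[0,0,-0.0008,0,0,0,0],[0,0,-0.0008,0,0,0,-0.3],[0,0,-0.0008,0,0,0,-0.5],[0,0,-0.0008,0,0,0,-0.5],[0,0,-0.0008,0,0,0,-0.5]],
  ],
)

```text
time_s: 36.6
ee_pos: [0.5003, -0.0998, 0.0237]
eef_rot: [3.141, -0.0, 1.571]
force: [-0.2, -0.2, -0.1]
grip_width: 0.0687
grip_force: 0.0
```

```bash
python3 f.py 2
```

```text
t 36.7 F [-0.47  0.15  0.35] se [0.07 0.17 0.24] Fn -0.5 pos n,u,z mm [510.17   6.37  23.73] M [-0.086  0.024 -0.031] rot [ 3.1414e+00 -1.0000e-04  1.5707e+00] gw 0.0698
```

To row units: -180 mm / 500 = -0.36, -160 mm / 500 = -0.32.

Emit:
arm_command(
  plan=[
    [[0,0,-0.01,0,0,0,-0.5],[0,0,-0.04,0,0,0,-0.5],[0,0,-0.1,0,0,0,-0.5],[0,0,-0.18,0,0,0,-0.5],[0,0,-0.26,0,0,0,-0.5],[-0.04,0,-0.32,0,0,0,-0.5],[-0.1,0,-0.36,0,0,0,-0.5],[-0.1,0,-0.36,0,0,0,-0.5],[-0.1,0,-0.36,0,0,0,-0.5]],
  ],
)

```text
time_s: 37.6
ee_pos: [0.5001, -0.1499, 0.2037]
eef_rot: [3.141, -0.0, 1.57]
force: [-0.6, 0.5, -0.4]
grip_width: 0.0708
grip_force: 0.0
```

```bash
python3 tb.py; python3 -c "
from h import *
obs()
im,d=cams.camera('scene'); im2,d2=cams.camera('side')
for n,i,dd in [('scene',im,d),('side',im2,d2)]:
    P=cloud(n,dd).astype(float); X,Y,Z=[P[...,k] for k in range(3)]
    m=(dd>0)&(X>.41)&(X<.59)&(Y>-.17)&(Y<-.04)&(Z>.012)&(Z<.024); Q=P[m]
    print(n,np.median(Q[:,2]).round(4),np.linalg.lstsq(np.c_[Q[:,:2],np.ones(len(Q))],Q[:,2],rcond=None)[0].round(4))
    m=(dd>0)&(X>.46)&(X<.54)&(Y>-.04)&(Y<.05)&(Z>.033)&(Z<.04); print('cruc',P[m].mean(0).round(3) if m.any() else None)
cv2.imwrite('pics/f.png',np.hstack([cv2.resize(im[130:350,90:360],(400,326)),cv2.resize(im2[80:300,120:390],(400,326))]))"
```

```text
scene 1169 tube x 64.2 z 30.2 skew deg 0.51 U [-0.071  0.065] rms 0.0007
side 438 tube x 64.2 z 29.8 skew deg -0.4 U [-0.076  0.056] rms 0.0006
{'time_s': 37.7, 'qpos': [-0.3602, 0.2399, 1.6033, 0.0003, 1.2999, -0.3605], 'ee_pos': [0.4999, -0.1491, 0.2028], 'eef_rot': [-3.1402, -0.0008, 1.5711], 'force': [-0.1558, -0.0472, 0.829], 'moment': [-0.1416, 0.0504, 0.011], 'grip_width': 0.0702, 'grip_force': 0.0}
scene 0.0182 [ 0.0014 -0.0089  0.0165]
cruc [0.5   0.007 0.036]
side 0.0186 [-0.0017  0.0011  0.0195]
cruc [0.501 0.007 0.035]
```

View pics/f.png

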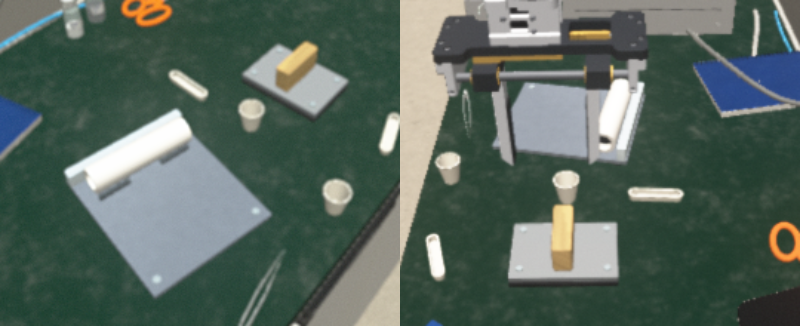

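The final views show the tube in the gap by the wall, the pad flat on the worktop at about (295,75), the labware where it was, and the robot clear of everything. I'm handing in.

```bash
python3 -c "
from h import *
print(ctrl.hand_in())"
```

```text
the job is handed in; nothing more can be done
None
```

The tube was rolled over both ribs under a measured load of about 6–9 N and lies in the gap by the stop wall. The pad is set down flat and released on the worktop beyond the small labware (about 13 cm from the board's edge), the crucible and boat were left as they stood, and the job is handed in.

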